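# Sort the sample clamps by flexing them

### The arm

A 6-joint arm with a two-finger parallel gripper is mounted at the origin on a cart in front of the work surface, level with it; the furniture and walls round the work are solid. World frame = base frame: x ahead of the robot, y to its left, z up, the work surface at z = 0. Lengths are in m, angles in rad, forces in N, time in s.
With the tool pointing down it reaches from about 0.25 to 0.725 m from the base axis. Payload 4 kg.
Tool frame: the origin (TCP) lies midway between the tips of the shut fingers; the grasp point (between the pads) lies pinch_z behind it (pinch_z is the distance from the TCP to the grasp point, in m); z points along the fingers, y is the direction in which the jaws open and shut (so a half turn about z gives the same grasp; the last joint's range is limited). The gripper opens to 85 mm and grips with 20 to 120 N. Pads are 22 mm wide; open, the fingers measure 114 mm over their backs; the gripper's body (76 mm by 85 mm) begins 54 mm behind the grasp point. The pads swing forward as they close: fully open they stand 13 mm farther back than shut.
Start: joints at [1.215, 0.241, 0.005, 1.335, 0, 1.571], TCP at [0.174, 0.469, 0.231] pointing down, gripper open.
Joint ranges: [-2.72, 2.72], [-1.05, 1.87], [-1.09, 1.28], [-1.99, 2.15], [-1.42, 1.44], [-3.14, 3.14]. Speed limits (rad/s): [2.79, 2.79, 3.14, 3.14, 3.14, 3.14].

### API

Orientations are given as a unit quaternion [x, y, z, w].
In Python, from workcell import * gives the robot as it stands.
- The arm moves only by the tool move_arm, never from a script. Its argument "motion" is a list of rows, each a list of 3 entries, a list of its own where there are three numbers: the finger opening in mm, from 0 to 85.4, then the shift along the tool's x, y, z in units of 50 mm (1.0 is 50 mm), then the turn about the tool's z in units of 6 degrees (1.0 is 6 degrees). In form: [[claw, [dx, dy, dz], roll], ...]. A call has exactly 10 rows; each row is the pose to reach, as a shift and turn from the pose commanded when the call began, along the tool's axes at that moment; what a row does not reach only later rows make up. A row lasts 1/10 s, in which the tool goes at most 50 mm and 8.59 degrees, less where a joint would pass 70% of its speed; a pose out of reach is approached as far as the arm can. A call with a gripper value outside its range is refused whole. The fingers move at their own pace and stop on an object; the grip force is fixed at half the most. Time passes only in rows, so rows that repeat a pose let the fingers close, or fill a call up. It gives the time, the measured TCP pose, the force and the opening at its end, in the units of the state.
- get_obs(): the state, without advancing time (a new reading comes with each control period).
- camera(name): name is "side" or "top" or "wrist"; returns a dict with "color" (420x560x3 uint8, red, green, blue), "fx", "fy", "cx", "cy" (pixels), "distortion" ([k1, k2, p1, p2, k3] as OpenCV has them; the pictures are not rectified), "rvec" (rotation vector, rad) and "tvec" (3), from world to camera coordinates, as OpenCV has them; the wrist camera has in their place "mount" (4x4, takes a point from camera to tool coordinates, whose origin is the TCP and whose axes are the flange's). Camera axes: x right, y down, z forward; pixel columns grow to the right and rows downward; lengths in m; the calibration is good to about 2 mm. A picture is of the moment at which its call begins: read the wrist's pose just before it. There is no depth.
- job_done(): hands the job in, once; it reports no verdict.
The state is a dict: "clock": time; "joint_pos": joint angles; "joint_vel": joint speeds; "tau": joint torques, N m; "eef_pos": TCP position; "tool_rot": TCP orientation; "ft_force": force on the tool from outside, world axes, zero at the start; "ft_torque": the same for the moment, N m; "grip_width": finger opening in m.
Only numpy, scipy, OpenCV 4.12 (cv2) and the standard library are available. Lean on these libraries where they do the work, as an engineer would, in place of code of your own. Each camera call takes 0.05 s, during which the arm holds its last target.

### The job

Squeeze the orange handles of each of the two scissors clamps to see whether its hinge works. Lay a clamp that closes, left closed, flat in the green stock tray, and one that has seized flat in the red repair tray.

Things in the scene. Friction and masses are not known exactly. Their poses are not given: they have to be found in the camera images.
- clamp_a_grip (a point): One of two like-looking flat scissors clamps: crossed steel halves, upright rivet, orange handles; 115 mm long, 18 high, 120 g. Point midway between the open handles, 9 above the underside: squeeze here, along y. x runs from handles to jaws, z up: rivet x=+50, jaw tips +79, handle ends -36. Handle bars 70 long, 9 thick, at y=+-20 when open (49 over the outsides; 26 shut)
- clamp_a_arm (a joint): hinge of clamp_a: 0 as found (handles spread), grows as they are squeezed together, 0.5 rad fully shut. If free, a squeeze of a few newtons shuts it and it stays shut when let go; if seized it does not give and stays near 0. The grip point is fixed to one half: as the handles shut it turns up to 15 degrees and shifts about 12 mm off the midline
- clamp_b_grip (a point): The other of two like-looking flat scissors clamps: crossed steel halves, upright rivet, orange handles; 115 mm long, 18 high, 120 g. Point midway between the open handles, 9 above the underside: squeeze here, along y. x runs from handles to jaws, z up: rivet x=+50, jaw tips +79, handle ends -36. Handle bars 70 long, 9 thick, at y=+-20 when open (49 over the outsides; 26 shut)
- clamp_b_arm (a joint): hinge of clamp_b: 0 as found (handles spread), grows as they are squeezed together, 0.5 rad fully shut. If free, a squeeze of a few newtons shuts it and it stays shut when let go; if seized it does not give and stays near 0. The grip point is fixed to one half: as the handles shut it turns up to 15 degrees and shifts about 12 mm off the midline
- stock_tray: green stock tray, fixed to the table: 120 (x) by 170 mm (y), floor 4 thick, rim 4 wide and 10 high in all. Origin under the centre at table height; its y axis is its long direction, z up.
- repair_tray: red repair tray, fixed to the table: 120 (x) by 170 mm (y), floor 4 thick, rim 4 wide and 10 high in all. Origin under the centre at table height; its y axis is its long direction, z up.

How it is judged:
At the end, for the whole second after the job is handed in: The working clamp lies shut (hinge over 0.35 rad) flat in the green tray, the seized one unshut (under 0.1 rad) flat in the red tray: mid-handle point within 50 mm across and 70 mm along of the tray centre, under 22 mm above the table, tilt under 10 degrees, at rest (((x of clamp_a_grip in the frame of stock_tray between -0.05 and 0.05 m and y of clamp_a_grip in the frame of stock_tray between -0.07 and 0.07 m and z of clamp_a_grip in the frame of stock_tray below 0.022 m and angle between each of clamp_a_grip, clamp_b_grip's own z axis and vertical below 0.17 rad and value of joint clamp_a_arm above 0.35 rad and x of clamp_b_grip in the frame of repair_tray between -0.05 and 0.05 m and y of clamp_b_grip in the frame of repair_tray between -0.07 and 0.07 m and z of clamp_b_grip in the frame of repair_tray below 0.022 m and value of joint clamp_b_arm below 0.1 rad) or (x of clamp_b_grip in the frame of stock_tray between -0.05 and 0.05 m and y of clamp_b_grip in the frame of stock_tray between -0.07 and 0.07 m and z of clamp_b_grip in the frame of stock_tray below 0.022 m and angle between each of clamp_b_grip, clamp_a_grip's own z axis and vertical below 0.17 rad and value of joint clamp_b_arm above 0.35 rad and x of clamp_a_grip in the frame of repair_tray between -0.05 and 0.05 m and y of clamp_a_grip in the frame of repair_tray between -0.07 and 0.07 m and z of clamp_a_grip in the frame of repair_tray below 0.022 m and value of joint clamp_a_arm below 0.1 rad)) and linear speed of each of clamp_a, clamp_b below 0.02 m/s); the robot touches nothing.
It also fails if it takes over 54 s, if anything falls off the work surface, if the arm or the gripper's body presses on something with over 40 N, if the wrist force passes 120 N, or if a joint passes its speed limit or range.

## Working session

There is one attempt and no reset: what is moved stays moved. The work goes in short steps, Python scripts to look and compute and a tool call to move; the robot and the scene stay as the last step left them, time stands still between calls to the robot, and variables do not carry over. Pictures are saved under pics/ and viewed, and the job is handed in when it is done.

Besides the shell and the picture viewer there is one more tool, called in YAML: its name, and indented under it one key for each argument. move_arm: Moves the arm, as the interface text tells. Its arguments: {"type":"object","properties":{"motion":{"type":"array","items":{"type":"array"}}},"required":["motion"]}

```bash
ls; mkdir -p pics; cat > h.py <<'E'
from workcell import *
import numpy as np, cv2
from scipy.spatial.transform import Rotation as R
def snap(n,f):
    o=get_obs(); c=camera(n); cv2.imwrite('pics/'+f+'.png',c['color'][:,:,::-1])
    K=np.array([[c['fx'],0,c['cx']],[0,c['fy'],c['cy']],[0,0,1]])
    if n=='wrist':
        T=np.eye(4);T[:3,:3]=R.from_quat(o['tool_rot']).as_matrix();T[:3,3]=o['eef_pos']
        M=T@np.array(c['mount']); Rc=M[:3,:3]; p=M[:3,3]
    else:
        Rw=R.from_rotvec(np.ravel(c['rvec'])).as_matrix(); Rc=Rw.T; p=-Rw.T@np.ravel(c['tvec'])
    np.savez('pics/'+f+'.npz',K=K,D=np.array(c['distortion']),Rc=Rc,p=p,img=c['color'])
    return c['color']
def load(f): return np.load('pics/'+f+'.npz')
def ray(d,uv):
    u=cv2.undistortPoints(np.array(uv,float).reshape(-1,1,2),d['K'],d['D']).reshape(-1,2)
    r=np.c_[u,np.ones(len(u))]@d['Rc'].T
    return d['p'],r
def onplane(d,uv,z):
    p,r=ray(d,uv); return p+r*((z-p[2])/r[:,2])[:,None]
def proj(d,X):
    Rw=d['Rc'].T; t=-Rw@d['p']
    return cv2.projectPoints(np.array(X,float).reshape(-1,3),R.from_matrix(Rw).as_rotvec(),t,d['K'],d['D'])[0].reshape(-1,2)
def tri(d1,uv1,d2,uv2):
    p1,r1=ray(d1,[uv1]);p2,r2=ray(d2,[uv2]);r1=r1[0]/np.linalg.norm(r1);r2=r2[0]/np.linalg.norm(r2)
    s=np.linalg.lstsq(np.c_[r1,-r2],p2-p1,rcond=None)[0]
    a=p1+s[0]*r1;b=p2+s[1]*r2
    return (a+b)/2,np.linalg.norm(a-b)
E
python3 - <<'E'
from h import *
for n in['top','side','wrist']: snap(n,n+'0')
o=get_obs();print(o)
try: print(pinch_z)
except Exception as e: print(e)
import workcell; print([x for x in dir(workcell) if x[0]!='_'])
E
```

```text
pics
{'clock': 0.15, 'joint_pos': array([ 1.21501009e+00,  2.41272376e-01,  4.03744043e-03,  1.33520936e+00,
       -7.32372392e-06,  1.57080363e+00]), 'joint_vel': array([ 0.0012892 , -0.00128117,  0.00358879, -0.00093447, -0.00133607,
       -0.00144459]), 'tau': array([ 6.45013533e-04, -3.72633398e+01,  2.52639717e+01,  1.23925688e-02,
        7.40813721e-05,  1.20028616e-06]), 'eef_pos': array([0.17399809, 0.4682343 , 0.23060269]), 'tool_rot': array([ 1.76959867e-01,  9.84217723e-01, -8.11630276e-04, -1.42202387e-04]), 'ft_force': array([ 0.26921733,  0.73632233, -0.17057653]), 'ft_torque': array([0.01254549, 0.05100792, 0.00373813]), 'grip_width': 0.08536732831626953}
0.0187
['Unreachable', 'camera', 'get_obs', 'job_done', 'pinch_z']
```

View pics/top0.png

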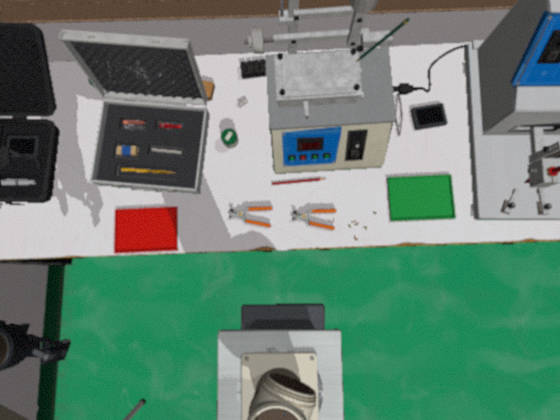

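View pics/side0.png

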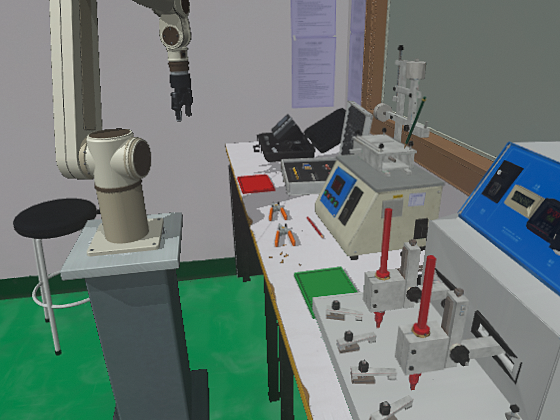

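View pics/wrist0.png

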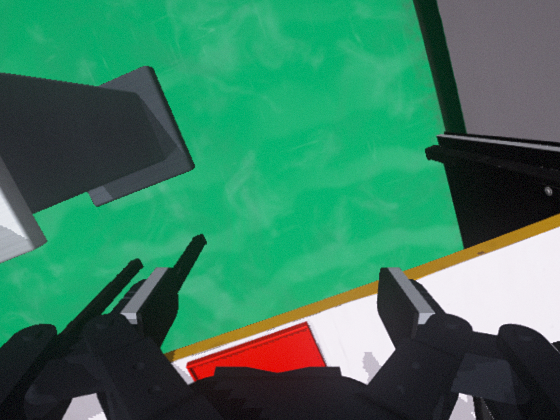

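```bash
cat > m0.py <<'E'
from h import *
for f in['top0','side0']:
    d=load(f); hsv=cv2.cvtColor(d['img'],cv2.COLOR_RGB2HSV)
    print(f,d['p'].round(3))
    for nm,lo,hi in[('or',(6,120,120),(16,255,255)),('red',(0,200,120),(4,255,255)),('grn',(58,180,60),(75,255,255))]:
        m=cv2.inRange(hsv,lo,hi)
        n,l,s,c=cv2.connectedComponentsWithStats(m)
        for i in range(1,n):
            if s[i,4]>(25 if nm=='or' else 400):
                cn=cv2.findContours((l==i).astype(np.uint8),0,2)[0][0]
                r=cv2.minAreaRect(cn); b=cv2.boxPoints(r)
                print(nm,s[i],c[i].round(1),b.round(0).tolist(),onplane(d,[c[i]],.018 if nm=='or' else .01).round(3))
E
python3 m0.py
```

```text
top0 [ 0.289 -0.025  1.101]
or [204  82   9  15  90] [208.2  87.8] [[204.0, 82.0], [212.0, 82.0], [212.0, 96.0], [204.0, 96.0]] [[0.812 0.189 0.018]]
or [249 207  23   4  68] [259.9 208. ] [[249.0, 207.0], [271.0, 207.0], [271.0, 210.0], [249.0, 210.0]] [[0.468 0.046 0.018]]
or [312 209  24   4  75] [323.4 210.4] [[312.0, 209.0], [335.0, 209.0], [335.0, 212.0], [312.0, 212.0]] [[ 0.459 -0.123  0.018]]
or [246 220  24   7  69] [257.7 222.8] [[246.0, 222.0], [246.0, 219.0], [269.0, 224.0], [269.0, 227.0]] [[0.428 0.052 0.018]]
or [309 222  25   8  73] [321.  225.1] [[309.0, 224.0], [309.0, 221.0], [333.0, 226.0], [333.0, 229.0]] [[ 0.419 -0.116  0.018]]
red [ 116  208   60   44 2399] [145.5 229.5] [[114.0, 210.0], [175.0, 207.0], [177.0, 249.0], [116.0, 251.0]] [[0.416 0.355 0.01 ]]
grn [ 388  176   66   44 2329] [420.1 197.4] [[388.0, 178.0], [451.0, 175.0], [453.0, 217.0], [390.0, 220.0]] [[ 0.491 -0.382  0.01 ]]
side0 [ 0.254 -1.174  0.563]
or [269 208   4  13  31] [270.4 214.1] [[269.0, 220.0], [270.0, 208.0], [272.0, 208.0], [271.0, 220.0]] [[0.426 0.03  0.018]]
or [281 208   6  1
[... 183 characters left out ...]
9.0, 231.0], [277.0, 246.0]] [[ 0.417 -0.136  0.018]]
or [288 231   7  15  56] [291.1 237.8] [[287.0, 232.0], [290.0, 230.0], [296.0, 244.0], [292.0, 246.0]] [[ 0.458 -0.14   0.018]]
grn [ 178  277   92  143 8027] [228.8 342.9] [[178.0, 280.0], [263.0, 276.0], [270.0, 419.0], [184.0, 423.0]] [[ 0.26  -0.524  0.01 ]]
grn [   0  297   85  123 3651] [ 31.4 366.2] [[-0.0, 297.0], [84.0, 297.0], [84.0, 419.0], [0.0, 419.0]] [[-0.097 -0.521  0.01 ]]
grn [ 54 302  43  47 983] [ 74.6 322. ] [[52.0, 309.0], [90.0, 301.0], [99.0, 340.0], [60.0, 348.0]] [[-0.05  -0.401  0.01 ]]
grn [ 75 340  36  57 778] [ 93.8 369.9] [[68.0, 347.0], [99.0, 339.0], [112.0, 391.0], [81.0, 398.0]] [[ 0.019 -0.55   0.01 ]]
```

```bash
python3 - <<'E'
from h import *
a=load('top0')['img'][190:260,100:460]; cv2.imwrite('pics/topc.png',cv2.resize(a[:, 110:260],None,fx=5,fy=5,interpolation=2)[:,:,::-1])
a=load('side0')['img'][165:310,230:360]; cv2.imwrite('pics/sidec.png',cv2.resize(a,None,fx=4,fy=4,interpolation=2)[:,:,::-1])
E
```

```text
(no output)
```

View pics/topc.png

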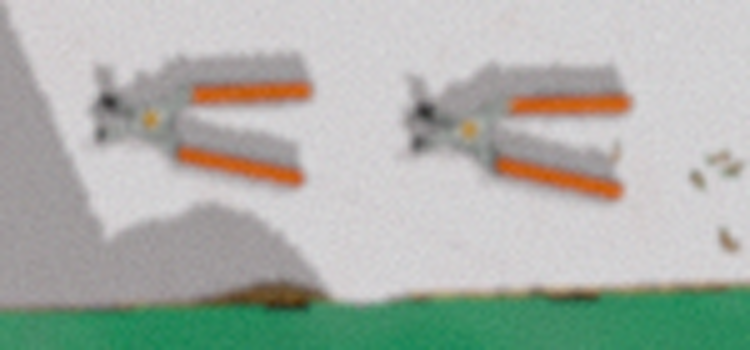

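View pics/sidec.png

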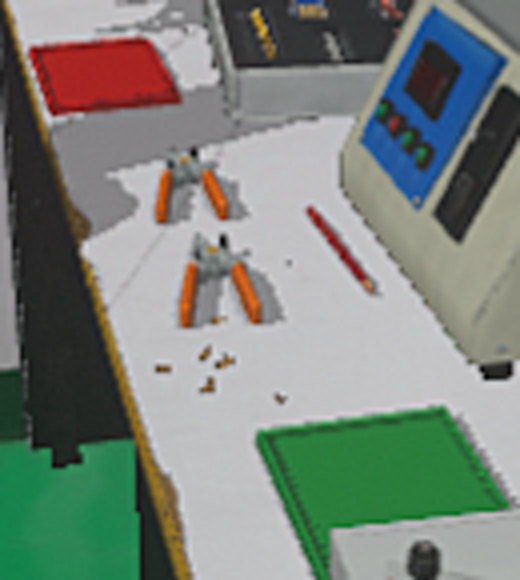

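```bash
cat >> h.py <<'E'
def rel(P,yaw=None,o=None):
    """print shift in units & roll units; yaw = desired angle of tool y in world (rad), mod pi"""
    o=o or get_obs(); Rt=R.from_quat(o['tool_rot']).as_matrix()
    s=Rt.T@(np.array(P)-o['eef_pos'])/.05
    ty=np.arctan2(Rt[1,1],Rt[0,1]); out=[s.round(3)]
    if yaw is not None:
        dy=(yaw-ty+np.pi/2)%np.pi-np.pi/2
        out.append(('roll',round(-np.degrees(dy)/6,2)))  # tool z down
    print('tool y deg',np.degrees(ty).round(2),*out)
E
python3 - <<'E'
from h import *
t=load('top0');s=load('side0')
for n,a,b in[('A riv',(240,213.8),(276,204)),('B riv',(303.8,215.8),(282.8,227)),('A uend',(271,208),(286.,218.)),('B uend',(335,210.5),(295,244.5))]:
    X,e=tri(t,a,s,b); print(n,X.round(4),round(e,4))
w=load('wrist0');o=get_obs();Rt=R.from_quat(o['tool_rot']).as_matrix()
print('cam in tool',(Rt.T@(w['p']-o['eef_pos'])).round(4),(Rt.T@w['Rc']).round(3).tolist(), w['K'][0,0])
for c in ['A','B']:
    r=onplane(t,[(240,213.8) if c=='A' else (303.8,215.8)],.02)[0]
    m=onplane(t,[(258.8,215.4) if c=='A' else (322.2,217.7)],.018)[0]
    print(c,m.round(4),r.round(4),np.linalg.norm(r-m).round(4),'axis deg',np.degrees(np.arctan2(*(r-m)[1::-1])))
rel((0.38,-0.035,0.25),0.0)
E
```

```text
A riv [0.4542 0.0988 0.021 ] 0.0027
B riv [ 0.4459 -0.0709  0.0193] 0.002
A uend [0.4711 0.0164 0.0061] 0.0032
B uend [ 0.4626 -0.1558  0.0043] 0.005
cam in tool [ 6.990e-02  1.000e-04 -1.432e-01] [[0.0, -0.961, -0.276], [1.0, 0.0, -0.0], [0.0, -0.276, 0.961]] 340.3019174850044
A [0.4481 0.0489 0.018 ] [0.4529 0.099  0.02  ] 0.0503 axis deg 84.47965156830432
B [ 0.4392 -0.1194  0.018 ] [ 0.4448 -0.0708  0.02  ] 0.049 axis deg 83.44352442686939
tool y deg 69.61 [-7.368 -8.    -0.375] ('roll', np.float64(11.6))
```

```bash
python3 - <<'E'
from h import *
rel((0.445,-0.02,0.22),np.radians(-6))
E
```

```text
tool y deg 69.61 [-8.482 -7.265  0.224] ('roll', np.float64(12.6))
```

move_arm:
  motion:
    - [85, [-8.5, -7.25, 0.2], 12.6]
    - [85, [-8.5, -7.25, 0.2], 12.6]
    - [85, [-8.5, -7.25, 0.2], 12.6]
    - [85, [-8.5, -7.25, 0.2], 12.6]
    - [85, [-8.5, -7.25, 0.2], 12.6]
    - [85, [-8.5, -7.25, 0.2], 12.6]
    - [85, [-8.5, -7.25, 0.2], 12.6]
    - [85, [-8.5, -7.25, 0.2], 12.6]
    - [85, [-8.5, -7.25, 0.2], 12.6]
    - [85, [-8.5, -7.25, 0.2], 12.6]

```text
clock: 1.15
eef_pos: [0.4182, 0.03, 0.2223]
tool_rot: [0.744, 0.668, 0.0, 0.0]
ft_force: [1.3, 0.6, 0.1]
grip_width: 0.0848
```

```bash
python3 - <<'E'
from h import *
o=get_obs(); print(o['clock'],o['eef_pos'],o['joint_pos'].round(3)); rel((0.445,-0.02,0.22),np.radians(-6))
E
```

```text
1.15 [0.41815275 0.03004949 0.22234439] [ 0.072  0.085 -0.207  1.279  0.     1.749]
tool y deg -6.11 [-0.938  0.64   0.047] ('roll', np.float64(-0.02))
```

move_arm:
  motion:
    - [85, [-0.5, 0.35, 0.05], 0]
    - [85, [-0.9, 0.6, 0.05], 0]
    - [85, [-0.9, 0.6, 0.05], 0]
    - [85, [-0.9, 0.6, 0.05], 0]
    - [85, [-0.9, 0.6, 0.05], 0]
    - [85, [-0.9, 0.6, 0.05], 0]
    - [85, [-0.9, 0.6, 0.05], 0]
    - [85, [-0.9, 0.6, 0.05], 0]
    - [85, [-0.9, 0.6, 0.05], 0]
    - [85, [-0.9, 0.6, 0.05], 0]

```text
clock: 2.15
eef_pos: [0.4428, -0.0156, 0.2199]
tool_rot: [0.743, 0.669, 0.0, 0.0]
ft_force: [-1.4, 0.3, -0.2]
grip_width: 0.0854
```

```bash
python3 - <<'E'
from h import *
snap('wrist','w1'); o=get_obs(); print(o['clock'],o['eef_pos'])
E
```

```text
2.2 [ 0.44284293 -0.01568828  0.21988836]
```

View pics/w1.png

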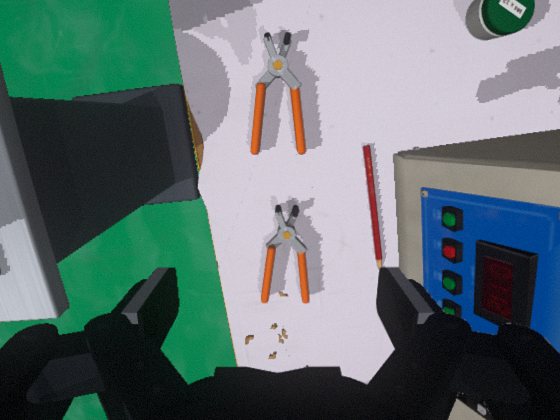

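```bash
cat > m1.py <<'E'
from h import *
import sys
f=sys.argv[1]; d=load(f); t=load('top0')
hsv=cv2.cvtColor(d['img'],cv2.COLOR_RGB2HSV); m=cv2.inRange(hsv,(5,150,120),(15,255,255))
n,l,s,c=cv2.connectedComponentsWithStats(m)
bars=[]
for i in range(1,n):
    if s[i,4]>250:
        cn=cv2.findContours((l==i).astype(np.uint8),0,2)[0][0]
        r=cv2.minAreaRect(cn); b=cv2.boxPoints(r); b=b[np.argsort(b[:,1])]
        P=onplane(d,[b[:2].mean(0),b[2:].mean(0)],.018); bars.append(P)
        print(s[i],c[i].round(1),P[:,:2].round(4).tolist(),'len',np.linalg.norm(P[0]-P[1]).round(4),'deg',np.degrees(np.arctan2(*(P[0]-P[1])[1::-1])).round(1))
bars.sort(key=lambda P:-P[0,1])
for k in range(0,len(bars)-1,2):
    p=bars[k:k+2]; far=(p[0][1]+p[1][1])/2; near=(p[0][0]+p[1][0])/2; ax=near-far
    print('mid far',far.round(4),'mid near',near.round(4),'axis',np.degrees(np.arctan2(ax[1],ax[0])).round(2),'sep far/near',np.linalg.norm(p[0][1]-p[1][1]).round(4),np.linalg.norm(p[0][0]-p[1][0]).round(4),'centre',((far+near)/2).round(4))
E
python3 m1.py w1
python3 - <<'E'
from h import *
d=load('w1');t=load('top0')
for n,a,b in[('A riv',(278,65),(240,213.8)),('B riv',(286.5,236),(303.8,215.8)),('A end r',(302,153),(271.5,208)),('B end r',(306,302),(335.5,210.5)),('A end l',(255,153),(269,226)),('B end l',(266,302),(333,228))]:
    X,e=tri(d,a,t,b); print(n,X.round(4),round(e,4), 'plane', onplane(d,[a],.018).round(4))
print('device front bottom', onplane(t,[(270,170),(390,170)],0), 'w1',onplane(d,[(394,155)],0.0))
E
```

```text
[251  83  14  71 563] [257.4 117.7] [[0.4377, 0.0855], [0.4232, 0.0195]] len 0.0676 deg 77.6
[290  89  15  65 531] [297.6 120.6] [[0.469, 0.0771], [0.4705, 0.0146]] len 0.0625 deg 91.4
[261 247  14  56 376] [267.5 274.1] [[0.4294, -0.0833], [0.4132, -0.1495]] len 0.0681 deg 76.2
[298 252  11  51 336] [303. 277.] [[0.461, -0.0921], [0.4606, -0.1546]] len 0.0624 deg 89.6
mid far [0.4468 0.017  0.018 ] mid near [0.4533 0.0813 0.018 ] axis 84.21 sep far/near 0.0476 0.0324 centre [0.4501 0.0492 0.018 ]
mid far [ 0.4369 -0.152   0.018 ] mid near [ 0.4452 -0.0877  0.018 ] axis 82.62 sep far/near 0.0477 0.0328 centre [ 0.441  -0.1199  0.018 ]
A riv [4.560e-01 1.018e-01 2.000e-04] 0.001 plane [[0.4558 0.0999 0.018 ]]
B riv [ 0.4461 -0.0714  0.0181] 0.0024 plane [[ 0.4472 -0.072   0.018 ]]
A end r [0.4707 0.0143 0.0069] 0.0031 plane [[0.4713 0.0147 0.018 ]]
B end r [ 0.4602 -0.1561  0.0143] 0.0035 plane [[ 0.4618 -0.1545  0.018 ]]
A end l [0.4219 0.0205 0.0072] 0.0048 plane [[0.4242 0.0196 0.018 ]]
B end l [ 0.4137 -0.1481  0.0184] 0.0054 plane [[ 0.4161 -0.1497  0.018 ]]
device front bottom [[ 0.57661009  0.0184686   0.        ]
 [ 0.5699447  -0.30880705  0.        ]] w1 [[0.57013114 0.00074331 0.        ]]
```

```bash
python3 - <<'E'
from h import *
rel((0.4500,0.051,0.004),np.radians(-6))
rel((0.4415,-0.118,0.004),np.radians(-7))
E
```

```text
tool y deg -5.97 [1.342e+00 3.000e-03 4.318e+00] ('roll', np.float64(0.0))
tool y deg -5.97 [-2.038  0.186  4.318] ('roll', np.float64(0.17))
```

move_arm:
  motion:
    - [85, [0.9, 0, 0.2], 0]
    - [85, [1.34, 0, 0.8], 0]
    - [85, [1.34, 0, 1.7], 0]
    - [85, [1.34, 0, 2.6], 0]
    - [85, [1.34, 0, 3.3], 0]
    - [85, [1.34, 0, 3.8], 0]
    - [85, [1.34, 0, 4.1], 0]
    - [85, [1.34, 0, 4.3], 0]
    - [85, [1.34, 0, 4.3], 0]
    - [85, [1.34, 0, 4.3], 0]

```text
clock: 3.2
eef_pos: [0.4504, 0.0509, 0.0053]
tool_rot: [0.743, 0.669, 0.0, 0.0]
ft_force: [1.1, -0.4, 0.1]
grip_width: 0.0852
```

```bash
python3 - <<'E'
from h import *
snap('wrist','w2'); o=get_obs(); print(o['clock'],o['eef_pos'],o['ft_force']);rel((0.4500,0.051,0.004),np.radians(-6))
E
```

```text
3.25 [0.45077181 0.05091953 0.00571126] [-0.9934974  -0.66478547  0.66302433]
tool y deg -5.99 [-0.    -0.016  0.034] ('roll', np.float64(0.0))
```

View pics/w2.png

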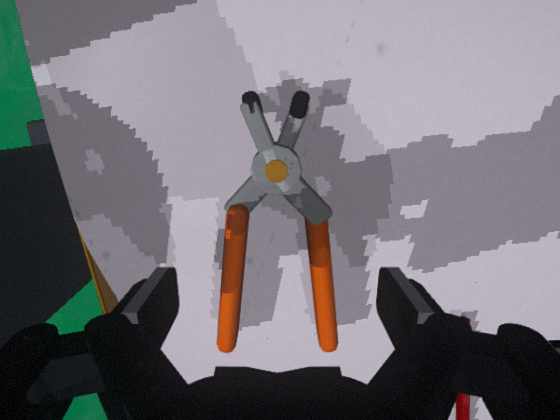

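The clamp lies between the open pads (handles at columns 228 and 325 near row 340, pads at 175 and 380), centred. Close.

move_arm:
  motion:
    - [40, [0, 0, 0], 0]
    - [20, [0, 0, 0], 0]
    - [0, [0, 0, 0], 0]
    - [0, [0, 0, 0], 0]
    - [0, [0, 0, 0], 0]
    - [0, [0, 0, 0], 0]
    - [0, [0, 0, 0], 0]
    - [0, [0, 0, 0], 0]
    - [0, [0, 0, 0], 0]
    - [0, [0, 0, 0], 0]

```text
clock: 4.25
eef_pos: [0.4504, 0.0509, 0.0064]
tool_rot: [0.743, 0.669, 0.001, 0.001]
ft_force: [-2.5, -0.4, 10.3]
grip_width: 0.0474
```

```bash
python3 - <<'E'
from h import *
snap('wrist','w3'); o=get_obs(); print(o['clock'],o['eef_pos'],o['ft_force'],o['grip_width'])
# trays
t=load('top0')
hsv=cv2.cvtColor(t['img'],cv2.COLOR_RGB2HSV); s=load('side0');hs=cv2.cvtColor(s['img'],cv2.COLOR_RGB2HSV)
for nm,lo,hi,x0 in[('red',(0,200,60),(6,255,255),(100,190,200,270)),('grn',(55,150,40),(75,255,255),(370,160,470,230))]:
    m=np.zeros(hsv.shape[:2],np.uint8); a,b,c,e=x0; m[b:e,a:c]=cv2.inRange(hsv,lo,hi)[b:e,a:c]
    cn=max(cv2.findContours(m,0,2)[0],key=cv2.contourArea); q=cv2.boxPoints(cv2.minAreaRect(cn)); P=onplane(t,q,.01)
    print(nm,P[:,:2].round(4).tolist(),'c',P.mean(0).round(4),[np.linalg.norm(P[i]-P[i-1]).round(4) for i in range(4)])
E
```

```text
4.3 [0.45037901 0.05089337 0.00636911] [-2.44575095 -0.18359011 10.62605899] 0.0475698288554232
red [[0.4699, 0.4429], [0.4747, 0.2768], [0.3629, 0.269], [0.3579, 0.4325]] c [0.4164 0.3553 0.01  ] [np.float64(0.1125), np.float64(0.1661), np.float64(0.1121), np.float64(0.1636)]
grn [[0.5459, -0.2992], [0.55, -0.4683], [0.4368, -0.4646], [0.432, -0.2981]] c [ 0.4912 -0.3825  0.01  ] [np.float64(0.1138), np.float64(0.1691), np.float64(0.1133), np.float64(0.1666)]
```

View pics/w3.png

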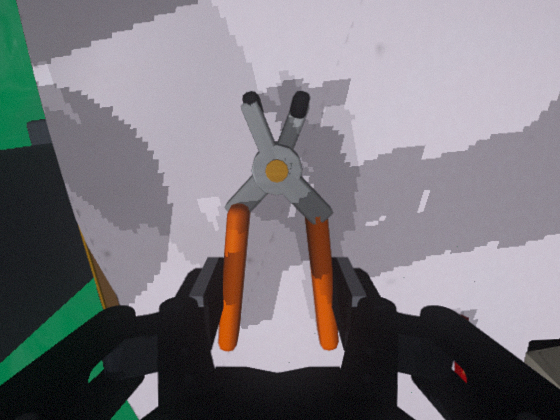

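```bash
python3 - <<'E'
from h import *
t=load('top0');s=load('side0')
# near-right & far-right outer rim corners of red; green left corners
sc=lambda u,v:(u/4+230,v/4+165)
for n,a,b in[('red far-robot,-y',(175,208),sc(180,99)),('red near,-y',(177,249),sc(54,112)),('red far +y',(115.5,211),sc(150,40)),('green far +y',(389,178),sc(445,409)),('green near +y',(391,219),sc(260,433))]:
    X,e=tri(t,a,s,b);print(n,X.round(4),round(e,4))
rel((0.4170,0.334,0.09),np.radians(1.6))
rel((0.4170,0.334,0.0110),np.radians(1.6))
E
```

```text
red far-robot,-y [0.4783 0.2791 0.0008] 0.0068
red near,-y [0.364  0.2708 0.0017] 0.0025
red far +y [0.4736 0.4417 0.0034] 0.0095
green far +y [ 0.548  -0.3033  0.0086] 0.0045
green near +y [ 0.4343 -0.3027  0.0065] 0.0002
tool y deg -5.98 [ 5.562 -1.251 -1.673] ('roll', np.float64(-1.26))
tool y deg -5.98 [ 5.562 -1.253 -0.093] ('roll', np.float64(-1.26))
```

move_arm:
  motion:
    - [0, [0, 0, -0.4], 0]
    - [0, [0, 0, -1.0], 0]
    - [0, [0.2, 0, -1.6], 0]
    - [0, [0.9, -0.2, -1.7], -0.2]
    - [0, [1.7, -0.4, -1.7], -0.4]
    - [0, [2.5, -0.6, -1.7], -0.6]
    - [0, [3.3, -0.75, -1.7], -0.8]
    - [0, [4.1, -0.9, -1.7], -1.0]
    - [0, [4.8, -1.1, -1.7], -1.2]
    - [0, [5.3, -1.2, -1.7], -1.3]

```text
clock: 5.3
eef_pos: [0.4169, 0.323, 0.0899]
tool_rot: [0.695, 0.719, 0.0, -0.0]
ft_force: [-0.1, -0.2, -0.1]
grip_width: 0.0477
```

```bash
python3 - <<'E'
from h import *
snap('wrist','w4'); o=get_obs(); print(o['clock'],o['eef_pos'],o['ft_force'],o['grip_width'])
rel((0.4170,0.334,0.011),np.radians(1.6))
E
```

```text
5.35 [0.41720843 0.32647802 0.0901233 ] [ 2.33384822  2.81357581 -0.28898548] 0.04724169662917766
tool y deg 2.13 [ 0.144 -0.     1.583] ('roll', np.float64(0.09))
```

View pics/w4.png

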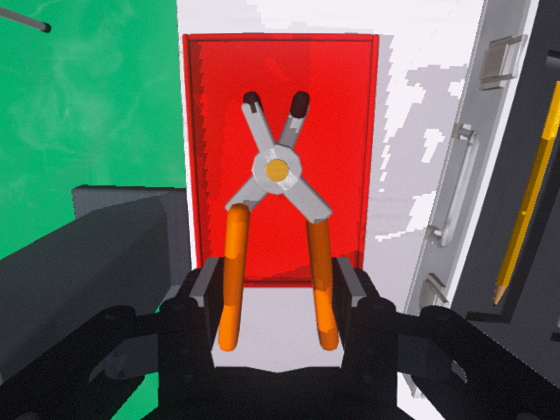

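The clamp is held level, unchanged in the jaws; the red tray's far corners are at (183,35), (379,35), near edge at row ~287. Check the tray's centre with those.

```bash
python3 - <<'E'
from h import *
d=load('w4')
P=onplane(d,[(183,35),(379,35),(362,287),(200,287)],.01); print(P.round(4),P.mean(0), [np.linalg.norm(P[i]-P[i-1]).round(4) for i in range(4)])
print('clamp at plane if z~.1', onplane(d,[(278,170)],.10))
E
```

```text
[[0.3561 0.4385 0.01  ]
 [0.4746 0.4427 0.01  ]
 [0.481  0.2742 0.01  ]
 [0.3623 0.2701 0.01  ]] [0.41848707 0.35634169 0.01      ] [np.float64(0.1685), np.float64(0.1186), np.float64(0.1686), np.float64(0.1188)]
clamp at plane if z~.1 [[0.41569789 0.37209256 0.1       ]]
```

move_arm:
  motion:
    - [0, [0.16, 0.02, 0.4], 0.1]
    - [0, [0.16, 0.02, 0.9], 0.1]
    - [0, [0.16, 0.02, 1.3], 0.1]
    - [0, [0.16, 0.02, 1.5], 0.1]
    - [0, [0.16, 0.02, 1.57], 0.1]
    - [0, [0.16, 0.02, 1.57], 0.1]
    - [0, [0.16, 0.02, 1.57], 0.1]
    - [0, [0.16, 0.02, 1.57], 0.1]
    - [55, [0.16, 0.02, 1.57], 0.1]
    - [65, [0.16, 0.02, 1.57], 0.1]

```text
clock: 6.35
eef_pos: [0.419, 0.329, 0.0119]
tool_rot: [0.7, 0.715, 0.001, 0.0]
ft_force: [0.1, -0.5, -0.3]
grip_width: 0.0647
```

```bash
python3 - <<'E'
from h import *
snap('wrist','w5'); o=get_obs(); print(o['clock'],o['eef_pos'],o['ft_force'],o['grip_width'])
E
```

```text
6.4 [0.41891694 0.32897222 0.01184648] [ 0.37993416  0.26776121 -0.8177825 ] 0.06504252239090302
```

View pics/w5.png

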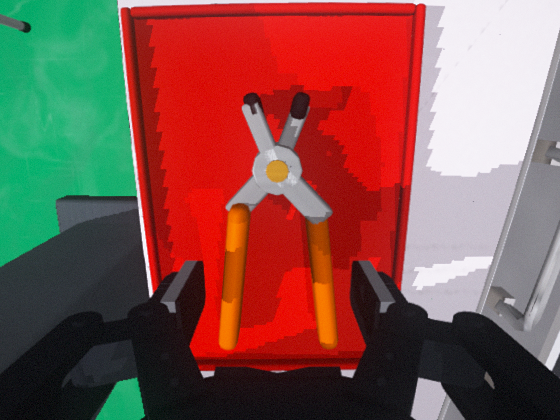

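```bash
python3 - <<'E'
from h import *
rel((0.4415,-0.118,0.004),np.radians(-7))
E
```

```text
tool y deg 1.21 [-8.947  0.263  0.151] ('roll', np.float64(1.37))
```

move_arm:
  motion:
    - [65, [0, 0, -0.6], 0]
    - [65, [0, 0, -1.4], 0]
    - [80, [-0.7, 0, -2.0], 0.1]
    - [85, [-1.6, 0.05, -2.0], 0.3]
    - [85, [-2.6, 0.1, -2.0], 0.5]
    - [85, [-3.6, 0.15, -2.0], 0.7]
    - [85, [-4.6, 0.2, -2.0], 0.9]
    - [85, [-5.6, 0.2, -2.0], 1.1]
    - [85, [-6.6, 0.25, -2.0], 1.37]
    - [85, [-7.5, 0.26, -2.0], 1.37]

```text
clock: 7.4
eef_pos: [0.4397, -0.0482, 0.1119]
tool_rot: [0.749, 0.662, 0.001, 0.001]
ft_force: [0.5, 0.0, 1.0]
grip_width: 0.085
```

```bash
python3 - <<'E'
from h import *
snap('top','top1'); rel((0.4415,-0.118,0.004),np.radians(-7))
cv2.imwrite('pics/top1c.png',cv2.resize(load('top1')['img'][190:270,100:240],None,fx=5,fy=5)[:,:,::-1])
E
```

```text
tool y deg -7.46 [-1.247  0.192  2.167] ('roll', np.float64(-0.08))
```

View pics/top1c.png

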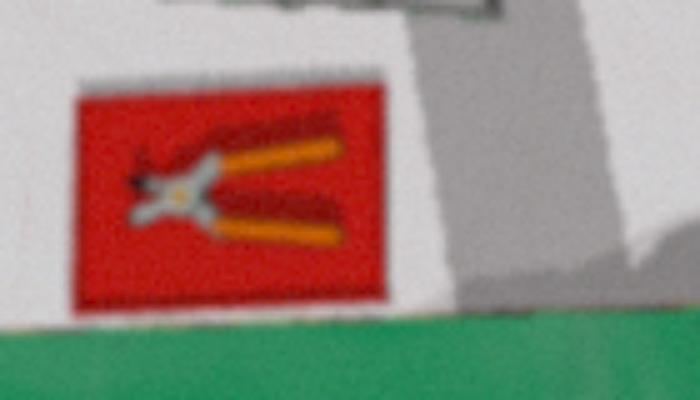

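Clamp A lies inside the red tray, handles apart (crop (180,190) rivet, well within the rim). On to clamp B.

move_arm:
  motion:
    - [85, [-0.6, 0.1, 0.2], 0]
    - [85, [-1.25, 0.19, 0.6], 0]
    - [85, [-1.25, 0.19, 1.0], 0]
    - [85, [-1.25, 0.19, 1.2], 0]
    - [85, [-1.25, 0.19, 1.2], 0]
    - [85, [-1.25, 0.19, 1.2], 0]
    - [85, [-1.25, 0.19, 1.2], 0]
    - [85, [-1.25, 0.19, 1.2], 0]
    - [85, [-1.25, 0.19, 1.2], 0]
    - [85, [-1.25, 0.19, 1.2], 0]

```text
clock: 8.45
eef_pos: [0.4416, -0.109, 0.0518]
tool_rot: [0.749, 0.663, 0.0, 0.0]
ft_force: [-0.2, 0.7, 0.8]
grip_width: 0.0854
```

```bash
python3 - <<'E'
from h import *
snap('wrist','w6'); o=get_obs(); print(o['clock'],o['eef_pos']);rel((0.4415,-0.118,0.004),np.radians(-7))
E
python3 m1.py w6
```

```text
8.5 [ 0.44149195 -0.10907117  0.05165818]
tool y deg -6.99 [-0.177  0.021  0.953] ('roll', np.float64(0.0))
[ 233  205   22  110 1394] [243.  258.7] [[0.4291, -0.0839], [0.4129, -0.1497]] len 0.0677 deg 76.1
[ 302  211   23  104 1300] [313.  264.7] [[0.4604, -0.0912], [0.4604, -0.1556]] len 0.0644 deg 90.0
mid far [ 0.4366 -0.1526  0.018 ] mid near [ 0.4448 -0.0876  0.018 ] axis 82.88 sep far/near 0.0479 0.0321 centre [ 0.4407 -0.1201  0.018 ]
```

View pics/w6.png

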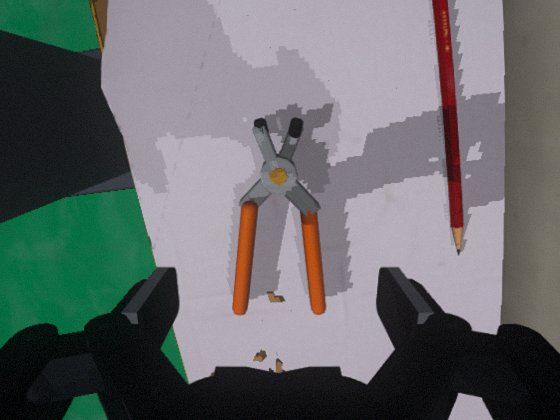

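The measurements from both wrist heights agree on z=18 mm. Centred at column ~279; descend 0.95, -0.18 along x, and squeeze.

move_arm:
  motion:
    - [85, [-0.18, 0.01, 0.4], 0]
    - [85, [-0.18, 0.01, 0.8], 0]
    - [85, [-0.18, 0.01, 0.95], 0]
    - [85, [-0.18, 0.01, 0.95], 0]
    - [60, [-0.18, 0.01, 0.95], 0]
    - [40, [-0.18, 0.01, 0.95], 0]
    - [20, [-0.18, 0.01, 0.95], 0]
    - [0, [-0.18, 0.01, 0.95], 0]
    - [0, [-0.18, 0.01, 0.95], 0]
    - [0, [-0.18, 0.01, 0.95], 0]

```text
clock: 9.5
eef_pos: [0.4423, -0.1188, 0.0057]
tool_rot: [0.749, 0.663, 0.001, 0.002]
ft_force: [-0.9, 0.2, 9.6]
grip_width: 0.0219
```

```bash
python3 - <<'E'
from h import *
snap('wrist','w7'); o=get_obs(); print(o['clock'],o['eef_pos'],o['ft_force'],o['grip_width'])
E
```

```text
9.55 [ 0.44229213 -0.11881211  0.00566946] [-0.88312773 -0.60980299  9.54317678] 0.021939237797888218
```

View pics/w7.png

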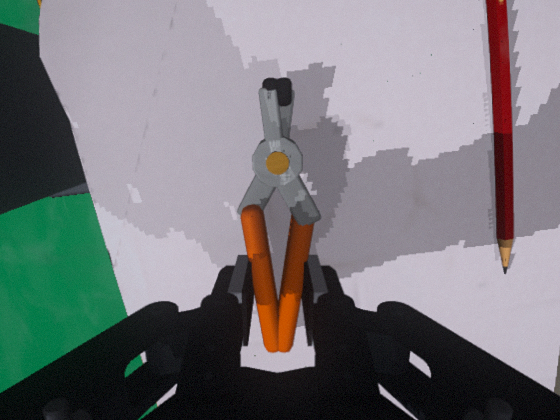

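Clamp B shut (22 mm). It goes to the green tray.

```bash
python3 - <<'E'
from h import *
rel((0.4915,-0.400,0.0105),np.radians(1.5))
E
```

```text
tool y deg -7.0 [-5.462  1.663 -0.084] ('roll', np.float64(-1.42))
```

move_arm:
  motion:
    - [0, [0, 0, -0.4], 0]
    - [0, [0, 0, -1.0], 0]
    - [0, [-0.3, 0.1, -1.6], 0]
    - [0, [-1.1, 0.3, -1.8], -0.2]
    - [0, [-1.9, 0.5, -1.8], -0.4]
    - [0, [-2.7, 0.8, -1.8], -0.7]
    - [0, [-3.5, 1.1, -1.8], -1.0]
    - [0, [-4.3, 1.4, -1.8], -1.2]
    - [0, [-5.0, 1.6, -1.8], -1.42]
    - [0, [-5.4, 1.65, -1.8], -1.42]

```text
clock: 10.55
eef_pos: [0.4899, -0.3992, 0.0936]
tool_rot: [0.698, 0.716, -0.0, 0.001]
ft_force: [0.3, -0.2, -1.3]
grip_width: 0.0214
```

```bash
python3 - <<'E'
from h import *
snap('wrist','w8'); o=get_obs(); print(o['clock'],o['eef_pos'],o['ft_force'],o['grip_width'])
rel((0.4915,-0.400,0.0105),np.radians(1.5))
E
```

```text
10.6 [ 0.48942807 -0.40163849  0.09344859] [ 1.8887195  -3.27044119 -1.07583295] 0.02177275953829013
tool y deg 1.28 [0.037 0.041 1.659] ('roll', np.float64(-0.04))
```

View pics/w8.png

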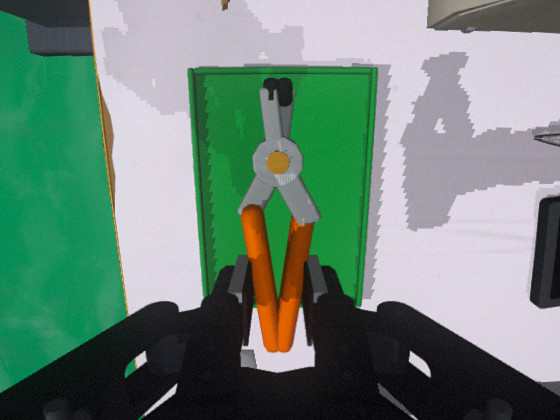

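```bash
python3 - <<'E'
from h import *
d=load('w8')
P=onplane(d,[(189,68),(377,68),(361,306),(205,306)],.01); print(P.round(4),P.mean(0).round(4), [np.linalg.norm(P[i]-P[i-1]).round(4) for i in range(4)])
E
```

```text
[[ 0.4325 -0.3017  0.01  ]
 [ 0.5502 -0.2987  0.01  ]
 [ 0.5556 -0.4669  0.01  ]
 [ 0.4371 -0.4698  0.01  ]] [ 0.4939 -0.3843  0.01  ] [np.float64(0.1681), np.float64(0.1178), np.float64(0.1683), np.float64(0.1185)]
```

move_arm:
  motion:
    - [0, [0.0, 0.08, 0.4], 0]
    - [0, [0.0, 0.08, 0.9], 0]
    - [0, [0.0, 0.08, 1.3], 0]
    - [0, [0.0, 0.08, 1.55], 0]
    - [0, [0.0, 0.08, 1.65], 0]
    - [0, [0.0, 0.08, 1.65], 0]
    - [0, [0.0, 0.08, 1.65], 0]
    - [0, [0.0, 0.08, 1.65], 0]
    - [35, [0.0, 0.08, 1.65], 0]
    - [45, [0.0, 0.08, 1.65], 0]

```text
clock: 11.6
eef_pos: [0.4942, -0.3965, 0.0122]
tool_rot: [0.698, 0.716, 0.0, 0.001]
ft_force: [0.5, 0.7, 0.4]
grip_width: 0.0447
```

```bash
python3 - <<'E'
from h import *
snap('wrist','w9'); o=get_obs(); print(o['clock'],o['eef_pos'],o['ft_force'],o['grip_width'])
E
```

```text
11.65 [ 0.49403679 -0.39641786  0.01206931] [-0.1891542  -0.46320163  0.36631536] 0.04510466313814434
```

View pics/w9.png

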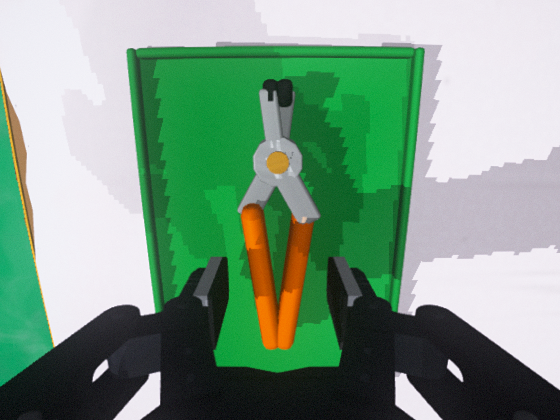

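Released, still shut, in the tray. Rise straight up, then back towards the middle.

move_arm:
  motion:
    - [50, [0, 0, -0.4], 0]
    - [50, [0, 0, -1.0], 0]
    - [50, [0, 0, -1.8], 0]
    - [50, [0, 0, -2.6], 0]
    - [50, [0.5, -0.3, -3.2], 0]
    - [50, [1.3, -0.6, -3.5], 0]
    - [50, [2.1, -1.0, -3.5], 0]
    - [50, [2.8, -1.3, -3.5], 0]
    - [50, [3.0, -1.4, -3.5], 0]
    - [50, [3.0, -1.4, -3.5], 0]

```text
clock: 12.65
eef_pos: [0.4193, -0.247, 0.1871]
tool_rot: [0.697, 0.717, 0.0, 0.001]
ft_force: [-0.9, -0.7, 0.6]
grip_width: 0.0497
```

```bash
python3 - <<'E'
from h import *
snap('top','t2');snap('side','s2'); o=get_obs(); print(o['clock'],o['eef_pos'])
a=cv2.resize(load('t2')['img'][160:260,100:470],None,fx=2.1,fy=2.1); b=cv2.resize(load('s2')['img'][160:320,225:375],None,fx=2.1,fy=2.1)
im=np.zeros((a.shape[0]+b.shape[0],a.shape[1],3),np.uint8); im[:a.shape[0]]=a; im[a.shape[0]:,:b.shape[1]]=b
cv2.imwrite('pics/fin.png',im[:,:,::-1])
E
```

```text
12.75 [ 0.42065944 -0.2489094   0.18693277]
```

View pics/fin.png

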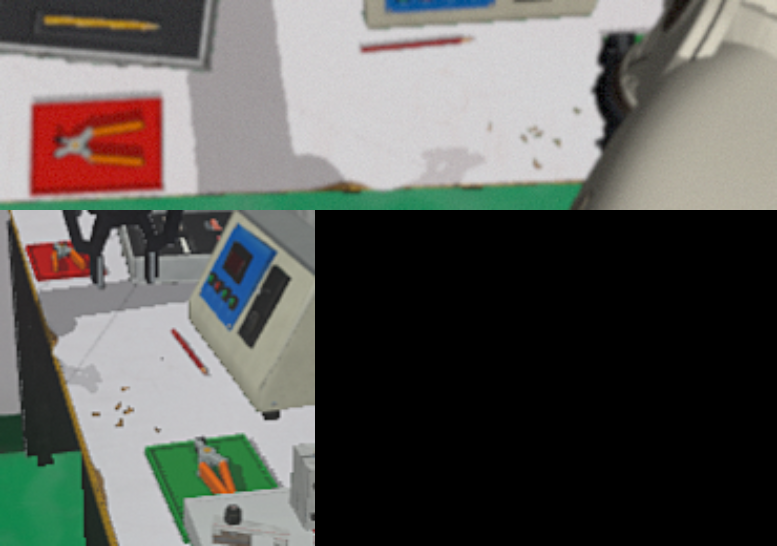

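Both clamps lie in their trays: A open in the red one (crop (75,147)), B shut in the green one (side crop (208,470)). I'll do a quick numeric check on A, then hand in.

```bash
python3 - <<'E'
from h import *
t=load('t2')
sc=lambda u,v:(u/2.1+100,v/2.1+160)
u,l,r=onplane(t,[sc(118,129),sc(118,160),sc(75,147)],.022)
print('A mid',(u+l)[:2]/2,'rivet',r[:2],'sep',np.linalg.norm(u-l))
s=load('s2'); print('B handle mid (side view)',onplane(s,[(208/1*1/2.1+225+4,(470-210)/2.1+160)],.022))
o=get_obs();print(np.abs(o['joint_vel']).max())
print(job_done())
E
```

```text
A mid [0.41594242 0.3224289 ] rivet [0.41355352 0.37726022] sep 0.039567128364071544
B handle mid (side view) [[ 0.49282359 -0.38590443  0.022     ]]
0.024400654908412676
the job is handed in; nothing more can be done
None
```

Both clamps were tested, sorted into their trays and handed in at about 12.8 s. No verdict is reported.

- **Clamp A (left one) is seized.** The fingers stopped at 47.5 mm. It now lies in the red tray with its handles still apart: the bars measure about 40 mm between centres. Its mid-handle point is about 3 mm across and 30 mm along from the tray centre.
- **Clamp B (right one) closes.** The squeeze went down to 22 mm and it stayed shut when let go. It lies shut in the green tray, about 12 mm along from the tray centre, judging by the tool position at release.

**Final checks:**
- The gripper is clear of everything, and the last wrist force was only about 1 N.
- The top camera's view of the green tray was blocked by the arm at the end. B's final state rests on the wrist picture at release and the side picture, where it looks shut and flat.
- Heights from crossing the camera views scattered from 0 to 21 mm, because the views were close to parallel. The best pairs gave about 18–21 mm for the clamps, which agrees with the text.
- The tray rims triangulated low, at 1–9 mm against 10 mm. I used the text's 10 mm, and the tray sizes measured on that plane came out right.

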